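# Make the keg ready to serve: tap off, drip tray under the spout

## Robot

A 6-joint arm with a two-finger parallel gripper is mounted at the origin on the work surface. World frame = base frame: x ahead of the robot, y to its left, z up, the work surface at z = 0. Lengths are in m, angles in rad, forces in N, time in s.
With the tool pointing down it reaches from about 0.275 to 0.85 m from the base axis. Payload 5.2 kg.
Tool frame: the origin (TCP) lies on the centre line of the jaws, within the pads' length; the fingertips stand env.tips_ahead ahead of it and the grasp point (between the pads) lies 2 mm behind it (env.tips_ahead is the distance from the TCP to the fingertips, in m); z points along the fingers, y is the direction in which the jaws open and shut (so a half turn about z gives the same grasp; the last joint's range is limited). The gripper opens to 85 mm and grips with 20 to 120 N. Pads are 22 mm wide; open, the fingers measure 114 mm over their backs; the gripper's body (76 mm by 85 mm) begins 54 mm behind the grasp point. The pads swing forward as they close: fully open they stand 13 mm farther back than shut.
Start: joints at [0.917, 0.259, 1.535, -0, 1.348, -0.203], TCP at [0.24, 0.495, 0.227] pointing down, gripper open.
Joint ranges: [-3.14, 3.14], [-0.91, 2.08], [0.19, 2.58], [-1.22, 4.36], [0.22, 2.71], [-3.12, 3.12]. Speed limits (rad/s): [2.57, 2.57, 3.14, 3.14, 3.14, 3.14].

## Interface

Orientations are given as a unit quaternion [x, y, z, w].
In Python, from station import env gives the robot as it stands.
- The arm moves only by the shell command python3 -m handwheel 'ROWS' [FORCE]. ROWS is JSON, a list of rows, each a list of 3 entries, a list of its own where there are three numbers: the turn, a rotation vector about the tool's x, y, z in degrees, then the shift along the tool's x, y, z in cm, then the opening in per cent of the stroke, from 0 (shut) to 100 (fully open). In form: [[[ax, ay, az], [tx, ty, tz], claw], ...]. A call has 1 to 8 rows; each row shifts and turns the commanded pose from where the row before left it, along the tool's axes as they then stand; what a row does not reach is not made up. A row lasts 1/12 s, in which the tool goes at most 41.7 mm and 7.16 degrees, less where a joint would pass 70% of its speed; a pose out of reach is approached as far as the arm can. A call is refused whole if a number of a shift passes 4.17 or a number of a turn 7.16, either way. A call with a gripper value outside its range is refused whole. The fingers move at their own pace and stop on an object; FORCE is the grip in N (left out, the last holds). Time passes only in rows, so rows that do not move let the fingers close. It gives the time, the measured TCP pose, the force and the opening at its end, in the units of the state.
- env.get_obs(): the state, without advancing time (a new reading comes with each control period).
- env.read_camera(name): name is "scene" or "side" or "wrist"; returns the picture (480x640x3 uint8, red, green, blue); there is no depth.
- env.calibration(name): a dict with "intrinsics" (3x3 intrinsics, pixels), "position" and "orientation" of the camera in the world; the wrist camera has in their place "T_tool_cam" (4x4, takes a point from camera to tool coordinates, whose origin is the TCP and whose axes are the flange's). Camera axes: x right, y down, z forward; pixel columns grow to the right and rows downward; lengths in m; the calibration is good to about 2 mm. A picture is of the moment at which its call begins: read the wrist's pose just before it. calibration takes no time and is no camera call.
- env.finish_job(): hands the job in, once; it reports no verdict.
The state is a dict: "clock": time; "joint_pos": joint angles; "joint_velocities": joint speeds; "tau": joint torques, N m; "position": TCP position; "eef_rot": TCP orientation; "force": force on the tool from outside, world axes, zero at the start; "ft_torque": the same for the moment, N m; "width": finger opening in m.
Only numpy, scipy, OpenCV 4.12 (cv2) and the standard library are available. Lean on these libraries where they do the work, as an engineer would, in place of code of your own. Each camera call takes 0.05 s, during which the arm holds its last target. There are 200 camera calls.

## Task

Get the keg ready to serve: turn its tap fully off, and push the drip tray across the table, keeping it flat, until it lies square up against the crate that the keg stands on, with the spout over the middle of the tray. Leave everything else on the table where it stands.

Things in the scene. Friction and masses are not known exactly. Their poses are not given: they have to be found in the camera images.
- keg: Small steel keg (236 mm across, 290 mm tall) centred on an upturned slatted wooden crate (300 x 300 mm, 110 mm high): one fixed piece. Origin: on the table under the keg's centre; z up; the tap is on its own -x side. The crate's front is an upright flat face at x = -150 mm, from the table up. When pushed home, the tray's origin is at x = -225 mm, y = 0 in this frame.
- spout (a point): Mouth of the brass tap's spout, pointing straight down, 115 mm above the table, 25 mm across, at x = -225 mm, y = 0 of the keg's frame (75 mm in front of the crate's front, 107 mm in front of the keg's wall). Its axes are the keg's.
- tap_lever (a joint): Angle of the quarter-turn lever on top of the tap (rad). It turns about an upright axis at x = -200 mm, y = 0 of the keg's frame. 0 = off: crosswise, pointing along the keg's +y, against a stop. 1.57 = fully open: straight out, along the keg's -x; growing values turn it anticlockwise seen from above. It is stiff (about 2 N sideways at the grip) and stays where it is left.
- lever_grip (a point): The middle of the lever's black round grip, which lies level, 18 mm thick and about 60 mm long; this point is 58 mm from the lever's turning axis and 204 mm above the table. Under the grip it is free down to the table.
- drip_tray: Loose flat stainless-steel drip tray with a slotted grate: 150 mm deep along its own x, 220 mm long along its own y, 30 mm high, upright sides, 0.5 to 1 kg; too wide to grasp. Origin: centre of its underside. It starts with its long sides within 0.5 rad of the crate's front, 0.15 to 0.4 m in front of where it must go and up to 0.21 m to one side.
- beaker: Bystander: loose steel beaker, 72 mm across, 75 mm high, standing to the keg's +y side of where the tray must go. Origin: centre of its underside.
- mats: Bystander: loose stack of square beer mats, about 100 x 100 mm and 25 mm high, on the keg's -y side of where the tray must go. Origin: centre of its underside.
- mug1: Bystander: loose glass mug, 84 mm across, 125 mm high, with a handle on its own +y side, at the far or left side of the table. Origin: centre of its underside.
- mug2: Bystander: a second glass mug like mug1.
- tin: Bystander: loose round tin with a lid, 175 mm across, 62 mm high, at the far or left side of the table. Origin: centre of its underside.
- mallet: Bystander: loose wooden mallet lying at the robot's left; its head (68 mm thick, 110 mm along its y) is 100 mm from the origin along its own +x, its handle's end 110 mm from it along -x. Origin: on the table below the handle.

How it is judged:
By the outcome, as a careful person would: the job done as asked, in the order asked, and still so for the second after the job is handed in, with the robot touching nothing.
It also fails if it takes over 61 s, if anything falls off the work surface, if the arm or the gripper's body presses on something with over 40 N, if the wrist force passes 120 N, or if a joint passes its speed limit or range.

## Working session

There is one attempt and no reset: what is moved stays moved. The work goes in short steps, Python scripts to look and compute and a shell command to move; the robot and the scene stay as the last step left them, time stands still between calls to the robot, and variables do not carry over. Pictures are saved under pics/ and viewed, about 8 in all and at most 12, crops included, and the job is handed in when it is done.

```bash
ls; mkdir -p pics; python3 - <<'E'
from station import env
import cv2
for n in ("scene","side"):
    cv2.imwrite(f"pics/{n}0.png",env.read_camera(n)[:,:,::-1]); print(n,env.calibration(n))
print(env.calibration("wrist"),env.tips_ahead); print(env.get_obs())
E
```

```text
pics
scene {'intrinsics': array([[503.71817569,   0.        , 325.53776107],
       [  0.        , 503.71817569, 228.51165686],
       [  0.        ,   0.        ,   1.        ]]), 'position': array([1.23134252, 0.02301587, 0.91953516]), 'orientation': array([ 0.64545718,  0.67494179, -0.25942566, -0.24604256])}
side {'intrinsics': array([[575.58041484,   0.        , 323.39596879],
       [  0.        , 575.58041484, 245.62105418],
       [  0.        ,   0.        ,   1.        ]]), 'position': array([-0.27002647, -0.79995636,  0.87545414]), 'orientation': array([ 0.80988073, -0.34126024,  0.18500105, -0.43978321])}
{'intrinsics': array([[345.27599377,   0.        , 322.23127425],
       [  0.        , 345.27599377, 239.01413601],
       [  0.        ,   0.        ,   1.        ]]), 'T_tool_cam': array([[ 1.24192411e-03, -9.48901979e-01, -3.15568521e-01,
         8.19656547e-02],
       [ 9.99998912e-01,  1.42982028e-03, -3.63903649e-04,
         3.07776170e-04],
       [ 7.96515163e-04, -3.15567725e-01,  9.48902722e-01,
        -1.46857528e-01],
       [ 0.00000000e+00,  0.00000000e+00,  0.00000000e+00,
         1.00000000e+00]])} 0.017
{'clock': 0.1, 'joint_pos': array([ 9.17237102e-01,  2.59260478e-01,  1.53600608e+00,  1.75075749e-06,
        1.34802960e+00, -2.02815757e-01]), 'joint_velocities': array([-0.00012172,  0.0006508 , -0.00341617,  0.00050732, -0.00061177,
        0.00206987]), 'tau': array([ 1.12557685e-03, -4.46970820e+01, -2.91249168e+01, -2.76284309e-04,
        6.30988405e-03, -2.57382527e-05]), 'position': array([0.23927032, 0.49466337, 0.22585002]), 'eef_rot': array([ 2.23468819e-01,  9.74710707e-01, -7.74503577e-04, -3.54444265e-04]), 'force': array([ 0.19182643, -0.57370914, -0.90682184]), 'ft_torque': array([ 0.07653248, -0.02331273, -0.01639377]), 'width': 0.08538707048926578}
```

View pics/scene0.png

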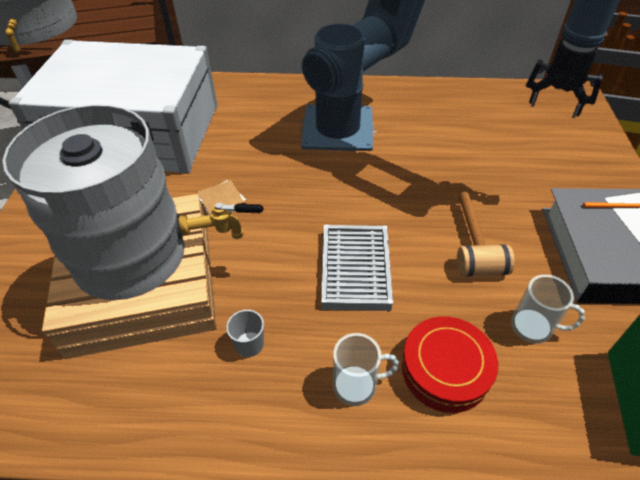

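View pics/side0.png

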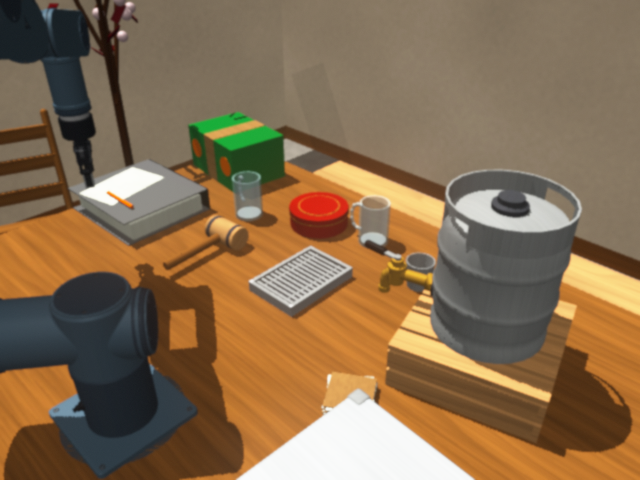

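```bash
python3 - <<'E'
import cv2, numpy as np
a=cv2.imread("pics/scene0.png");b=cv2.imread("pics/side0.png")
A=cv2.resize(a[170:370,30:297+133],None,fx=2,fy=2,interpolation=cv2.INTER_CUBIC)
cv2.imwrite("pics/c1.png",A)
cv2.imwrite("pics/c2.png",cv2.resize(b[220:440,240:506],None,fx=2.6,fy=2.6,interpolation=cv2.INTER_CUBIC))
E
```

```text
(no output)
```

View pics/c1.png

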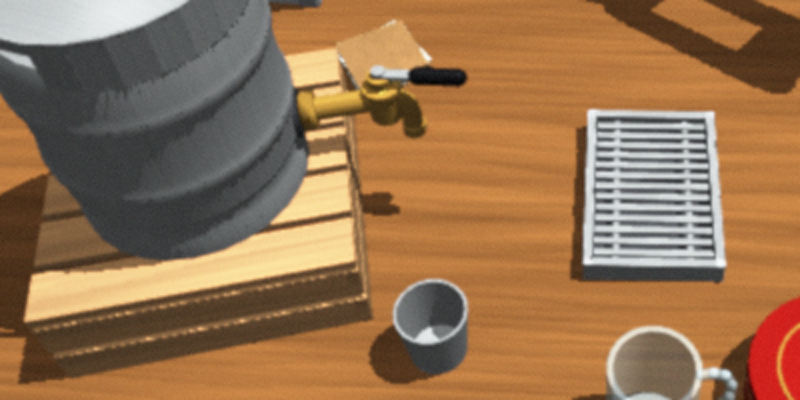

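View pics/c2.png

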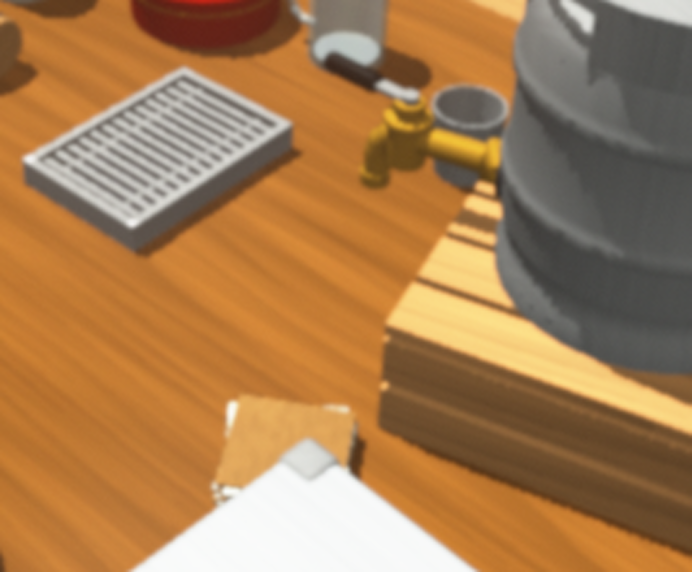

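```bash
cat > h.py <<'E'
import numpy as np
from station import env
from scipy.spatial.transform import Rotation as R
from scipy.optimize import least_squares
C={n:env.calibration(n) for n in("scene","side")}
def ray(n,uv,z):
    c=C[n];d=R.from_quat(c["orientation"]).apply(np.linalg.inv(c["intrinsics"])@[uv[0],uv[1],1]);p=c["position"]
    return p+d*(z-p[2])/d[2]
def proj(n,P):
    c=C[n];q=R.from_quat(c["orientation"]).inv().apply(np.array(P)-c["position"])@c["intrinsics"].T
    return q[...,:2]/q[...,2:]
def fit(obs,x0):  # obs: (cam,(u,v),local xyz); x=[x,y,yaw]
    def f(x):
        r=R.from_euler('z',x[2]);return np.concatenate([proj(n,r.apply(l)+[x[0],x[1],0])-uv for n,uv,l in obs])
    s=least_squares(f,x0,loss='soft_l1');return s.x,f(s.x).reshape(-1,2).round(1)
E
python3 - <<'E'
from h import *
np.set_printoptions(precision=4,suppress=True)
S,D="scene","side"
ko=[(S,(199,195),(-.15,-.15,.11)),(S,(208.5,305),(-.15,.15,.11)),(S,(44,330),(.15,.15,.11)),(S,(215,327.5),(-.15,.15,0)),
(D,(388.5,343.8),(-.15,-.15,.11)),(D,(386.2,383.5),(-.15,-.15,0)),(S,(237.5,236.5),(-.225,0,.115)),(D,(383.8,290.4),(-.225,0,.115))]
k,r=fit(ko,[.6,-.4,-1.57]);print("keg",k,r.tolist())
to=[(S,(324,225.5),(.075,-.11,.03)),(S,(387.5,226.5),(-.075,-.11,.03)),(S,(391,303),(-.075,.11,.03)),(S,(321.5,303),(.075,.11,.03)),
(D,(310.4,246.2),(-.075,.11,.03)),(D,(352.3,269.2),(.075,.11,.03)),(D,(291.9,306.9),(.075,-.11,.03)),(D,(250.4,281.5),(-.075,-.11,.03))]
t,r=fit(to,[.5,0,-1.57]);print("tray",t,r.tolist())
K=R.from_euler('z',k[2])
inK=lambda P:K.inv().apply(P-np.array([k[0],k[1],0]))
print("tray in keg",inK(np.array([t[0],t[1],0])),t[2]-k[2])
print("target",K.apply([-.225,0,0])+[k[0],k[1],0], "pivot",K.apply([-.2,0,0])+[k[0],k[1],0])
for nm,z,a,b in[("grip",.207,(250,208),(375.4,247.3)),("pivot",.207,(221,207.5),(396.9,257.3)),("beaker",.075,(245,325),(420.8,260.4)),("mats",.025,(222,197),(350,393))]:
  for n,uv in((S,a),(D,b)):
    P=ray(n,uv,z);print(nm,n,P,inK(P))
E
```

```text
keg [ 0.596  -0.4141 -1.3023] [[-0.3, -1.1], [-0.9, -4.4], [-2.1, 1.3], [1.9, 2.8], [-0.2, -0.2], [-1.2, 0.3], [0.5, -1.7], [0.5, -1.5]]
tray [ 0.5307  0.0568 -1.5475] [[-0.3, -0.7], [-0.8, -0.8], [1.8, 0.6], [-0.4, -0.6], [0.8, -0.9], [1.2, -2.1], [-0.1, 0.3], [-1.3, -0.6]]
tray in keg [-0.4713  0.0619  0.    ] -0.24522841993194167
target [ 0.5364 -0.1971  0.    ] pivot [ 0.543  -0.2212  0.    ]
grip scene [ 0.5449 -0.1596  0.207 ] [-0.2589  0.0182  0.207 ]
grip side [ 0.5384 -0.1644  0.207 ] [-0.2561  0.0107  0.207 ]
pivot scene [ 0.546  -0.2171  0.207 ] [-0.2032  0.004   0.207 ]
pivot side [ 0.5404 -0.2205  0.207 ] [-0.2014 -0.0023  0.207 ]
beaker scene [ 0.7302 -0.1573  0.075 ] [-0.212   0.1975  0.075 ]
beaker side [ 0.7307 -0.1565  0.075 ] [-0.2126  0.1981  0.075 ]
mats scene [ 0.334  -0.2827  0.025 ] [-0.1962 -0.2178  0.025 ]
mats side [ 0.326  -0.2897  0.025 ] [-0.1915 -0.2274  0.025 ]
```

```bash
python3 -m handwheel '[[[0,0,7],[0,0,-1.5],100],[[0,0,7],[0,0,-1.5],50],[[0,0,7],[0,0,-1.5],0],[[0,0,7],[0,0,-1.5],0],[[0,0,7],[0,0,-1.5],0],[[0,0,7],[0,0,-1.5],0],[[0,0,7],[0,0,-1.4],0]]' && python3 -m handwheel '[[[0,0,0],[-3.8,0.6,0],0],[[0,0,0],[-3.8,0.6,0],0],[[0,0,0],[-3.8,0.6,0],0],[[0,0,0],[-3.8,0.6,0],0],[[0,0,0],[-3.8,0.6,0],0],[[0,0,0],[-3.8,0.6,0],0],[[0,0,0],[-3.8,0.6,0],0],[[0,0,0],[-3.8,0.6,0],0]]' && python3 -m handwheel '[[[0,0,0],[-3.8,0.7,0],0],[[0,0,0],[-3.8,0.7,0],0],[[0,0,0],[-3.8,0.7,0],0],[[0,0,0],[-3.8,0.7,0],0],[[0,0,0],[-3.8,0.7,0],0],[[0,0,0],[-3.8,0.7,0],0],[[0,0,0],[-3.8,0.7,0],0],[[0,0,0],[0,0,0],0]]'
cat >> h.py <<'E'
def wrist():
    o=env.get_obs();im=env.read_camera("wrist")
    c=env.calibration("wrist");T=np.eye(4);T[:3,:3]=R.from_quat(o["eef_rot"]).as_matrix();T[:3,3]=o["position"]
    T=T@c["T_tool_cam"]
    return im,dict(intrinsics=c["intrinsics"].tolist(),position=T[:3,3].tolist(),orientation=R.from_matrix(T[:3,:3]).as_quat().tolist())
import os,json
if os.path.exists("w.json"):
    C.update(json.load(open("w.json")))
    for k in C: C[k]={a:np.array(b) for a,b in C[k].items()}
def snap(name):
    import cv2
    im,c=wrist();d=json.load(open("w.json")) if os.path.exists("w.json") else {}
    d[name]=c;json.dump(d,open("w.json","w"));C[name]={a:np.array(b) for a,b in c.items()};cv2.imwrite(f"pics/{name}.png",im[:,:,::-1])
E
python3 -c "
from h import *
snap('w1');o=env.get_obs();print(o['clock'],o['position'],o['eef_rot'])"
```

```text
clock: 0.68
position: [0.2395, 0.4949, 0.331]
eef_rot: [0.61, 0.792, -0.0, 0.0]
force: [0.8, 0.1, 0.6]
width: 0.0124
clock: 1.35
position: [0.3655, 0.2125, 0.3304]
eef_rot: [0.607, 0.794, -0.0, -0.0]
force: [1.0, 1.5, -0.7]
width: 0.0002
clock: 2.02
position: [0.4845, -0.0357, 0.3293]
eef_rot: [0.61, 0.793, -0.001, 0.0]
force: [0.5, -0.0, 0.2]
width: 0.0003
2.0667 [ 0.48316766 -0.03280094  0.32937941] [ 6.09607085e-01  7.92703077e-01 -6.43850693e-04 -7.87054395e-04]
```

View pics/w1.png

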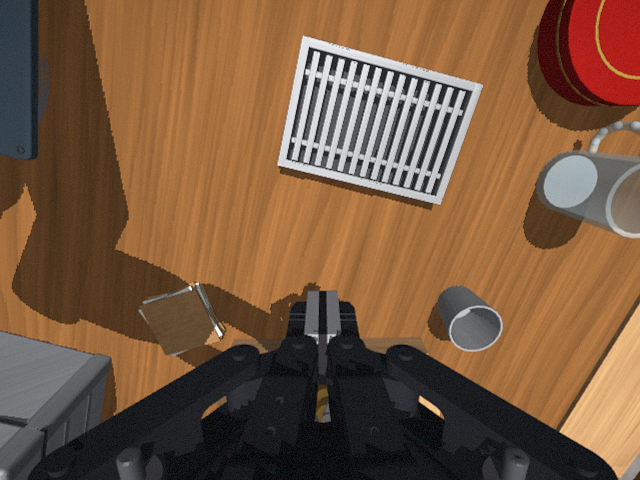

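```bash
python3 - <<'E'
from h import *
import cv2
k=[.596,-.4141,-1.3023];r=R.from_euler('z',k[2])
im=cv2.imread("pics/w1.png")
for z in(.11,0):
    p=proj("w1",r.apply([[-.15,y,z] for y in(-.15,.15)])+[k[0],k[1],0]);print(z,p.round(1).tolist())
cv2.imwrite("pics/c3.png",cv2.resize(im[310:370,210:450],None,fx=3.3,fy=3.3,interpolation=cv2.INTER_CUBIC))
to=[("w1",(304,37),(-.075,-.11,.03)),("w1",(482,86),(-.075,.11,.03)),("w1",(440,205),(.075,.11,.03)),("w1",(279,166),(.075,-.11,.03))]
print(fit(to,[.53,.057,-1.55]))
E
```

```text
0.11 [[215.2, 387.4], [444.9, 386.3]]
0 [[235.5, 337.8], [422.0, 336.8]]
(array([ 0.52870742,  0.05574729, -1.54828841]), array([[-1. , -0.6],
       [ 2.3, -0.1],
       [ 0.9,  1.3],
       [-1.7,  0.3]]))
```

View pics/c3.png

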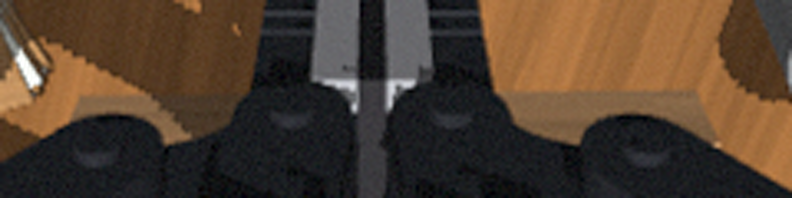

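```bash
python3 -m handwheel '[[[0,0,0],[-3.2,-0.33,0],0],[[0,0,0],[-3.2,-0.33,0],0],[[0,0,0],[-3.2,-0.33,0],0],[[0,0,0],[-3.2,-0.33,0],0],[[0,0,0],[0,0,0],0]]' && python3 -m handwheel '[[[0,0,0],[0,0,2.6],0],[[0,0,0],[0,0,2.6],0],[[0,0,0],[0,0,2.6],0],[[0,0,0],[0,0,2.7],0],[[0,0,0],[0,0,2.7],0],[[0,0,0],[0,0,0],0],[[0,0,0],[0,0,0],0]]'
python3 - <<'E'
from h import *
import cv2
o=env.get_obs();print(o['clock'],o['position'],o['eef_rot'],o['force'])
a=env.read_camera("scene")[:,:,::-1];b=env.read_camera("side")[:,:,::-1]
f=lambda i:cv2.resize(i,(400,320),interpolation=cv2.INTER_CUBIC)
cv2.imwrite("pics/p4.png",np.hstack([f(a[130:290,150:350]),f(b[170:330,300:500])]))
E
```

```text
clock: 2.48
position: [0.5034, -0.1604, 0.3296]
eef_rot: [0.609, 0.793, -0.001, -0.0]
force: [-0.4, 0.2, -0.5]
width: -0.0003
clock: 3.07
position: [0.5022, -0.1549, 0.1978]
eef_rot: [0.607, 0.795, -0.0, -0.002]
force: [0.0, -0.0, 1.0]
width: 0.0001
3.0667 [ 0.50215642 -0.15492746  0.19782862] [ 6.07159516e-01  7.94577675e-01 -1.21627855e-04 -1.90415512e-03] [ 0.04158671 -0.03595805  1.03374913]
```

View pics/p4.png

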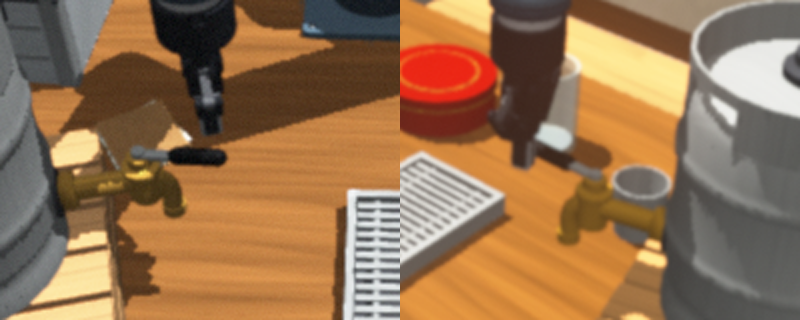

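```bash
python3 -m handwheel '[[[0,0,0],[-0.42,0.62,0],0],[[0,0,0],[-0.42,0.62,0],0],[[0,0,0],[0,1.12,0],0],[[0,0,0],[-0.04,1.12,0],0],[[0,0,0],[-0.47,1.12,0],0],[[0,0,0],[-0.47,1.12,0],0],[[0,0,0],[-0.92,0.9,0],0],[[0,0,0],[-0.92,0.9,0],0]]' && python3 -m handwheel '[[[0,0,0],[-0.6,0.27,0],0],[[0,0,0],[-0.6,0.27,0],0],[[0,0,0],[-0.6,0.27,0],0],[[0,0,0],[-0.4,0,0],0],[[0,0,0],[0,0,0],0],[[0,0,0],[0,0,0],0]]'
```

```text
clock: 3.83
position: [0.5862, -0.1714, 0.1983]
eef_rot: [0.607, 0.794, 0.0, -0.001]
force: [-3.2, 1.5, 0.3]
width: 0.0002
clock: 4.33
position: [0.5978, -0.1873, 0.1982]
eef_rot: [0.607, 0.795, 0.002, -0.004]
force: [-4.0, 12.3, 2.7]
width: 0.0002
```

```bash
python3 -m handwheel '[[[0,0,0],[-0.3,0,0],0],[[0,0,0],[0,0,0],0]]' && python3 -m handwheel '[[[0,0,0],[0.8,0,0],0],[[0,0,0],[1.5,0,0],0],[[0,0,0],[2.5,0,0],0],[[0,0,0],[2.5,0,-2],0],[[0,0,0],[0,0,-3],0],[[0,0,0],[0,0,0],0]]'
python3 - <<'E'
from h import *
import cv2
o=env.get_obs();print(o['clock'],o['position'],o['eef_rot'],o['force'])
a=env.read_camera("scene")[:,:,::-1];b=env.read_camera("side")[:,:,::-1]
f=lambda i:cv2.resize(i,(400,320),interpolation=cv2.INTER_CUBIC)
cv2.imwrite("pics/p5.png",np.hstack([f(a[130:290,150:350]),f(b[170:330,300:500])]))
E
```

```text
clock: 4.5
position: [0.5979, -0.1877, 0.1982]
eef_rot: [0.607, 0.795, 0.003, -0.005]
force: [-5.5, 19.6, 5.7]
width: 0.0
clock: 5.0
position: [0.5829, -0.1233, 0.2549]
eef_rot: [0.607, 0.795, 0.001, 0.005]
force: [1.1, -0.2, 1.4]
width: 0.0004
5.0 [ 0.58289995 -0.12327931  0.25485646] [0.60686059 0.79479083 0.00129695 0.00510701] [ 1.064283   -0.17164271  1.3727167 ]
```

View pics/p5.png

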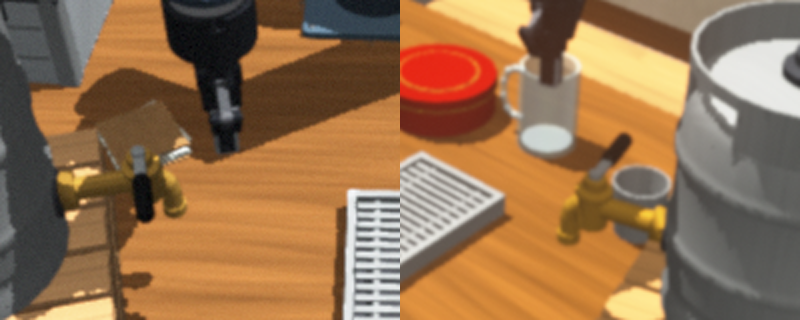

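```bash
cat > plan.py <<'E'
from h import *
from scipy.optimize import fsolve
np.set_printoptions(precision=4,suppress=True)
k=np.array([.5955,-.415,-1.302])
def path(t,goal,n):
    u=np.linspace(0,1,401)
    def P(v):
        b,L,dth=v;th=t[2]+b*u+(dth-b)*u**2
        cum=lambda f:np.r_[0,np.cumsum((f[1:]+f[:-1])/2)]*L/400
        return np.c_[t[0]+cum(np.cos(th)),t[1]+cum(np.sin(th)),th]
    v=fsolve(lambda v:P(v)[-1]-goal,[0,np.hypot(*(goal-t)[:2]),goal[2]-t[2]])
    return P(v)[np.linspace(0,400,n+1).astype(int)],v
def rows(Q): # Q: tcp x,y,heading -> tool rows (turn z deg, tx, ty cm)
    for a,b in zip(Q[:-1],Q[1:]):
        ph=a[2]+np.pi;d=b[:2]-a[:2]
        print("[[0,0,%.1f],[%.2f,%.2f,0],100]"%(-np.degrees(b[2]-a[2]),100*(d@[np.cos(ph),np.sin(ph)]),100*(d@[np.sin(ph),-np.cos(ph)])))
E
python3 - <<'E'
from plan import *
t=np.array([.5295,.056,-1.548]);g=np.array([.5355,-.198,-1.302])
T,v=path(t,g,16);print(v)
h=np.c_[np.cos(T[:,2]),np.sin(T[:,2])]
Q=np.c_[T[:,:2]-.086*h,T[:,2]];print(Q[[0,8,16]])
rows(Q)
K=R.from_euler('z',k[2]).inv()
def rel(P):return K.apply(np.c_[P-k[:2],np.zeros(len(P))])[:,:2]
for i in range(0,17,3):
    r=R.from_euler('z',T[i,2]).apply([[.075,.11,0],[.075,-.11,0]])[:,:2]+T[i,:2];print(rel(r).ravel())
for nm,uv,z in[("head",(462,268),.03),("headnear",(460,245),.03),("handle",(465,197),.02),("mugL",(335,360),.06)]:print(nm,ray("scene",uv,z))
o=env.get_obs();print(o['position'],np.degrees(R.from_quat(o['eef_rot']).as_matrix()[:2,0]), np.degrees(np.arctan2(*R.from_quat(o['eef_rot']).as_matrix()[1::-1,0])))
E
```

```text
[-0.4862  0.2551  0.246 ]
[[ 0.5275  0.142  -1.548 ]
 [ 0.5279  0.0145 -1.6081]
 [ 0.5127 -0.1151 -1.302 ]]
[[0,0,1.6],[-1.60,0.21,0],100]
[[0,0,1.2],[-1.60,0.17,0],100]
[[0,0,0.9],[-1.60,0.12,0],100]
[[0,0,0.6],[-1.59,0.08,0],100]
[[0,0,0.3],[-1.59,0.04,0],100]
[[0,0,-0.1],[-1.59,-0.01,0],100]
[[0,0,-0.4],[-1.59,-0.05,0],100]
[[0,0,-0.7],[-1.59,-0.10,0],100]
[[0,0,-1.0],[-1.60,-0.14,0],100]
[[0,0,-1.4],[-1.60,-0.19,0],100]
[[0,0,-1.7],[-1.60,-0.23,0],100]
[[0,0,-2.0],[-1.60,-0.28,0],100]
[[0,0,-2.4],[-1.60,-0.32,0],100]
[[0,0,-2.7],[-1.60,-0.37,0],100]
[[0,0,-3.0],[-1.61,-0.41,0],100]
[[0,0,-3.3],[-1.61,-0.46,0],100]
[-0.3721  0.1499 -0.4257 -0.0635]
[-0.3206  0.1298 -0.388  -0.0796]
[-0.2741  0.1132 -0.3444 -0.0953]
[-0.2317  0.1025 -0.2941 -0.1085]
[-0.1932  0.0996 -0.2366 -0.1161]
[-0.1598  0.1057 -0.1726 -0.1139]
head [0.5385 0.2914 0.03  ]
headnear [0.4718 0.2957 0.03  ]
handle [0.3025 0.3325 0.02  ]
mugL [0.7881 0.018  0.06  ]
[ 0.5817 -0.1239  0.2507] [-15.0242  55.2905] 105.20201363530376
```

```bash
python3 -m handwheel '[[[0,0,7],[0,0,0],50],[[0,0,7],[0,0,0],100]]' && python3 -m handwheel '[[[0,0,0],[3.7,-0.61,0],100],[[0,0,0],[3.7,-0.61,0],100],[[0,0,0],[3.7,-0.61,0],100],[[0,0,0],[3.7,-0.61,0],100],[[0,0,0],[3.7,-0.61,0],100],[[0,0,0],[3.7,-0.61,0],100],[[0,0,0],[3.7,-0.61,0],100],[[0,0,0],[3.6,-0.61,0],100]]' && python3 -m handwheel '[[[0,0,0],[0,0,0],100],[[0,0,0],[0,0,3],100],[[0,0,0],[0,0,3.5],100],[[0,0,0],[0,0,3.5],100],[[0,0,0],[0,0,3.5],100],[[0,0,0],[0,0,3.5],100],[[0,0,0],[0,0,3],100],[[0,0,0],[0,0,0],100]]' && python3 -m handwheel '[[[0,0,0],[0,0,0],100],[[0,0,0],[0,0,0],100]]'
python3 -c "
from h import *
o=env.get_obs();M=R.from_quat(o['eef_rot']).as_matrix();print(o['position'],np.degrees(np.arctan2(M[1,0],M[0,0])),M[:,2],o['force'])"
```

```text
clock: 5.27
position: [0.5803, -0.124, 0.2478]
eef_rot: [0.702, 0.712, -0.0, -0.0]
force: [1.0, 0.3, 0.9]
width: 0.0234
clock: 5.93
position: [0.5249, 0.1714, 0.2476]
eef_rot: [0.7, 0.714, -0.0, -0.0]
force: [0.2, 0.9, -1.1]
width: 0.0851
clock: 6.6
position: [0.5206, 0.1686, 0.0419]
eef_rot: [0.7, 0.714, -0.005, -0.004]
force: [-1.6, 0.4, -0.1]
width: 0.0854
clock: 6.77
position: [0.5268, 0.1698, 0.0497]
eef_rot: [0.7, 0.714, 0.001, 0.001]
force: [0.7, -0.8, 0.1]
width: 0.0854
[0.52683545 0.16978526 0.04971593] 91.14071937664855 [ 1.52866903e-03  6.43558066e-05 -9.99998830e-01] [ 0.6574378  -0.77450457  0.09665052]
```

```bash
python3 -m handwheel '[[[0,0,0],[0,0,1.2],100],[[0,0,0],[0,0,1],100],[[0,0,0],[0,0,0.7],100],[[0,0,0],[0,0,0],100],[[0,0,0],[-1.2,0.05,0],100],[[0,0,0],[-1.2,0.05,0],100],[[0,0,0],[0,0,0],100],[[0,0,0],[0,0,0],100]]'
python3 - <<'E'
from h import *
import cv2
o=env.get_obs();print(o['position'],o['force'])
snap('w2')
b=env.read_camera("side")[:,:,::-1]; a=cv2.imread("pics/w2.png")
cv2.imwrite("pics/p6.png",np.hstack([cv2.resize(a[:,:],(427,320)),cv2.resize(b[160:340,220:430],(373,320),interpolation=cv2.INTER_CUBIC)]))
E
```

```text
clock: 7.43
position: [0.5278, 0.1449, 0.0201]
eef_rot: [0.701, 0.714, 0.0, 0.0]
force: [1.0, 0.4, 0.5]
width: 0.0851
[0.52777293 0.14494827 0.02013382] [1.00660722 0.37049553 0.46942864]
```

View pics/p6.png

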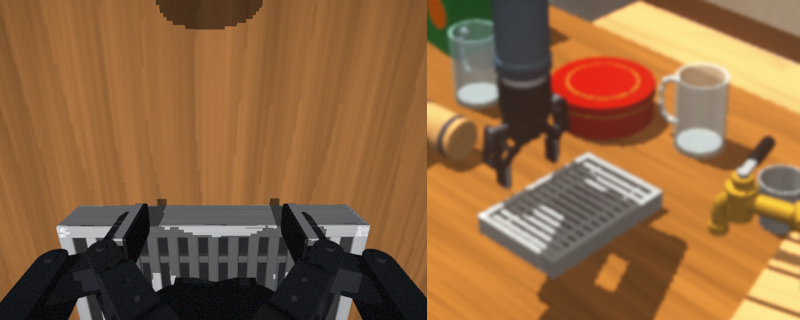

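```bash
python3 -m handwheel '[[[0,0,0],[-0.3,0,0],100],[[0,0,0.8],[-0.8,0.1,0],100],[[0,0,0.8],[-0.8,0.1,0],100],[[0,0,0.6],[-0.8,0.09,0],100],[[0,0,0.6],[-0.8,0.09,0],100],[[0,0,0.9],[-1.6,0.12,0],100],[[0,0,0.6],[-1.6,0.08,0],100],[[0,0,0.3],[-1.6,0.04,0],100]]' && python3 -m handwheel '[[[0,0,-0.1],[-1.6,0,0],100],[[0,0,-0.4],[-1.6,-0.05,0],100],[[0,0,-0.4],[-0.8,-0.05,0],100],[[0,0,-0.3],[-0.8,-0.05,0],100],[[0,0,-0.5],[-0.8,-0.07,0],100],[[0,0,-0.5],[-0.8,-0.07,0],100],[[0,0,0],[0,0,0],100],[[0,0,0],[0,0,0],100]]'
python3 - <<'E'
from h import *
import cv2
o=env.get_obs();M=R.from_quat(o['eef_rot']).as_matrix();print(o['position'],np.degrees(np.arctan2(M[1,0],M[0,0])),o['force'])
snap('w3')
a=env.read_camera("scene")[:,:,::-1];w=cv2.imread("pics/w3.png")
cv2.imwrite("pics/p7.png",np.vstack([cv2.resize(a[190:330,190:410],(660,420),interpolation=cv2.INTER_CUBIC)[:330],cv2.resize(w[250:390,60:610],(660,168))]))
E
```

```text
clock: 8.2
position: [0.5316, 0.0618, 0.0196]
eef_rot: [0.728, 0.685, 0.0, 0.0]
force: [0.2, 0.3, 0.2]
width: 0.0854
clock: 8.87
position: [0.5254, -0.0009, 0.0196]
eef_rot: [0.715, 0.699, 0.0, -0.0]
force: [0.0, -0.6, 0.6]
width: 0.0853
[ 0.52535348 -0.00087646  0.01962242] 88.73043837965142 [ 0.02494952 -0.59264158  0.6465469 ]
```

View pics/p7.png

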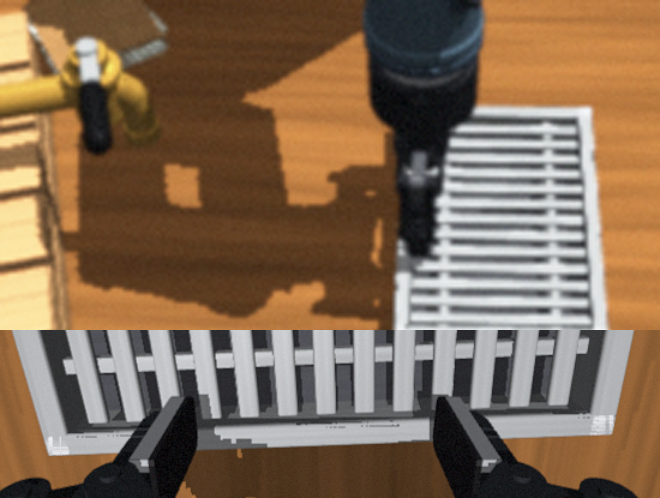

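```bash
python3 - <<'E'
from h import *
import cv2
np.set_printoptions(precision=4,suppress=True)
w=env.calibration("wrist");T=np.linalg.inv(w["T_tool_cam"]);Kc=w["intrinsics"]
for z in(-.03,-.02,-.01,0,.005,.017):
  for x in(-.011,.011):
    q=Kc@(T@[x,-.0427,z,1])[:3];q=q[:2]/q[2];print(z,x,q, ((q-[60,250])*1.2+[0,330]).round(0))
print(ray("w3",(101.7,350),.03),ray("w3",(570,335),.03))
cv2.imwrite("pics/c8.png",cv2.resize(cv2.imread("pics/w3.png")[240:400,60:330],None,fx=2.9,fy=2.9,interpolation=cv2.INTER_CUBIC))
E
```

```text
-0.03 -0.011 [218.2433 364.5942] [190. 468.]
-0.03 0.011 [212.8788 317.1165] [183. 411.]
-0.02 -0.011 [224.8551 349.3395] [198. 449.]
-0.02 0.011 [220.1694 304.2708] [192. 395.]
-0.01 -0.011 [230.6792 335.9018] [205. 433.]
-0.01 0.011 [226.552  293.0253] [200. 382.]
0 -0.011 [235.8487 323.9748] [211. 419.]
0 0.011 [232.186  283.0984] [207. 370.]
0.005 -0.011 [238.2214 318.5004] [214. 412.]
0.005 0.011 [234.7624 278.5591] [210. 364.]
0.017 -0.011 [243.4193 306.5077] [220. 398.]
0.017 0.011 [240.3852 268.652 ] [216. 352.]
[ 0.4215 -0.0171  0.03  ] [ 0.6383 -0.0133  0.03  ]
```

View pics/c8.png

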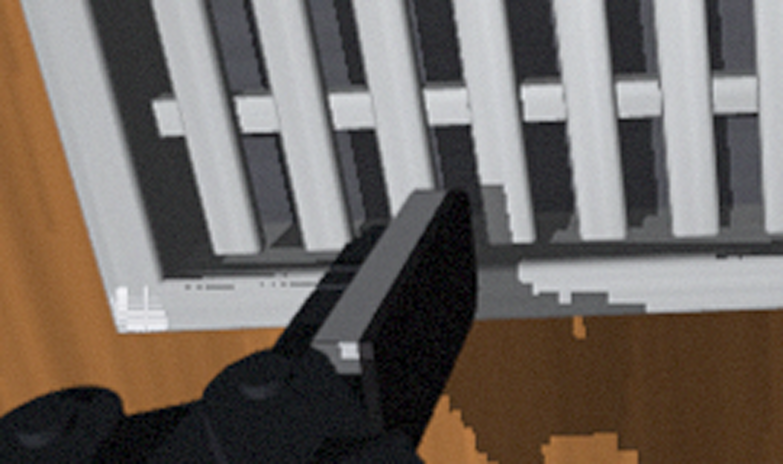

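```bash
python3 -m handwheel '[[[0,0,-2.6],[0,0,-3],100],[[0,0,0],[3.4,0.1,0],100],[[0,0,0],[3.4,0.1,0],100],[[0,0,0],[3.5,0.1,0],100],[[0,0,0],[3.5,0.1,0],100],[[0,0,0],[3.5,0.1,0],100],[[0,0,0],[0,0,0],100],[[0,0,0],[0,0,0],100]]' && python3 -m handwheel '[[[0,0,0],[0,0,1.5],100],[[0,0,0],[0,0,1.5],100],[[0,0,0],[0,0,1.2],100],[[0,0,0],[0,0,0.6],100],[[0,0,0],[0,0,0],100],[[0,0,0],[0,0,0],100]]' && python3 -m handwheel '[[[0,0,0],[0,0,0.3],100],[[0,0,0],[0,0,0.3],100],[[0,0,0],[0,0,0.2],100],[[0,0,0],[0,0,0],100],[[0,0,0],[0,0,0],100]]'
```

```text
clock: 9.63
position: [0.5257, 0.1748, 0.0495]
eef_rot: [0.697, 0.717, 0.0, -0.0]
force: [-0.4, 0.9, 0.1]
width: 0.0855
clock: 10.13
position: [0.5262, 0.1717, 0.0016]
eef_rot: [0.699, 0.715, -0.0, -0.0]
force: [-0.6, 0.4, -0.1]
width: 0.0856
clock: 10.55
position: [0.5262, 0.1723, -0.0063]
eef_rot: [0.699, 0.716, 0.0, 0.0]
force: [-0.0, 0.9, 0.6]
width: 0.0852
```

```bash
python3 -m handwheel '[[[0,0,0],[-1,0.05,0],100],[[0,0,0],[-1,0.05,0],100],[[0,0,0],[-0.5,0,0],100],[[0,0,0],[-0.3,0,0],100],[[0,0,0],[-0.3,0,0],100],[[0,0,0],[-0.3,0,0],100]]' && python3 -m handwheel '[[[0,0,0],[-0.3,0,0],100],[[0,0,0],[-0.3,0,0],100]]'
python3 -c "
from h import *
o=env.get_obs();print(o['position'],o['force'],o['ft_torque'])"
```

```text
clock: 11.05
position: [0.5281, 0.1385, -0.0063]
eef_rot: [0.699, 0.715, 0.0, -0.0]
force: [0.2, 4.3, 0.6]
width: 0.0858
clock: 11.22
position: [0.5282, 0.1326, -0.0063]
eef_rot: [0.699, 0.716, 0.0, -0.0]
force: [-0.9, 4.5, 1.2]
width: 0.0854
[ 0.52817922  0.13261626 -0.00628223] [-0.86275867  4.534639    1.20734628] [ 0.66673818  0.08538433 -0.05718657]
```

```bash
python3 - <<'E'
from plan import *
t=np.array([.530,.0466,-1.548]);g=np.array([.5355,-.198,-1.302])
pre=np.r_[g[:2]-.02*np.array([np.cos(g[2]),np.sin(g[2])]),g[2]]
T,v=path(t,pre,16);print(v)
h=np.c_[np.cos(T[:,2]),np.sin(T[:,2])]
Q=np.c_[T[:,:2]-.086*h,T[:,2]];print(Q[[0,8,16]])
rows(Q)
E
```

```text
[-0.6227  0.2264  0.246 ]
[[ 0.528   0.1326 -1.548 ]
 [ 0.5293  0.0195 -1.6422]
 [ 0.5073 -0.0958 -1.302 ]]
[[0,0,2.0],[-1.42,0.28,0],100]
[[0,0,1.6],[-1.42,0.23,0],100]
[[0,0,1.3],[-1.42,0.17,0],100]
[[0,0,0.9],[-1.42,0.12,0],100]
[[0,0,0.5],[-1.42,0.07,0],100]
[[0,0,0.1],[-1.41,0.01,0],100]
[[0,0,-0.3],[-1.41,-0.04,0],100]
[[0,0,-0.7],[-1.42,-0.10,0],100]
[[0,0,-1.1],[-1.42,-0.15,0],100]
[[0,0,-1.5],[-1.42,-0.20,0],100]
[[0,0,-1.9],[-1.42,-0.26,0],100]
[[0,0,-2.2],[-1.42,-0.31,0],100]
[[0,0,-2.6],[-1.42,-0.36,0],100]
[[0,0,-3.0],[-1.43,-0.42,0],100]
[[0,0,-3.4],[-1.43,-0.47,0],100]
[[0,0,-3.8],[-1.43,-0.52,0],100]
```

```bash
python3 -m handwheel '[[[0,0,1],[-0.71,0.14,0],100],[[0,0,1],[-0.71,0.14,0],100],[[0,0,0.8],[-0.71,0.11,0],100],[[0,0,0.8],[-0.71,0.11,0],100],[[0,0,0.7],[-0.71,0.09,0],100],[[0,0,0.6],[-0.71,0.09,0],100],[[0,0,0.5],[-0.71,0.06,0],100],[[0,0,0.4],[-0.71,0.06,0],100]]' && python3 -m handwheel '[[[0,0,0.3],[-0.71,0.04,0],100],[[0,0,0.2],[-0.71,0.03,0],100],[[0,0,0.1],[-0.71,0,0],100],[[0,0,0],[-0.71,0,0],100],[[0,0,-0.1],[-0.71,-0.02,0],100],[[0,0,-0.2],[-0.71,-0.02,0],100],[[0,0,-0.3],[-0.71,-0.05,0],100],[[0,0,-0.4],[-0.71,-0.05,0],100]]' && python3 -m handwheel '[[[0,0,-0.5],[-0.71,-0.07,0],100],[[0,0,-0.6],[-0.71,-0.08,0],100],[[0,0,-0.7],[-0.71,-0.1,0],100],[[0,0,-0.8],[-0.71,-0.1,0],100],[[0,0,-0.9],[-0.71,-0.13,0],100],[[0,0,-1],[-0.71,-0.13,0],100],[[0,0,-1.1],[-0.71,-0.15,0],100],[[0,0,-1.1],[-0.71,-0.16,0],100]]'
python3 -c "
from h import *
o=env.get_obs();M=R.from_quat(o['eef_rot']).as_matrix();print(o['position'],np.degrees(np.arctan2(M[1,0],M[0,0])),o['force'],o['ft_torque']);snap('w4')
import cv2
a=env.read_camera('scene')[:,:,::-1]
cv2.imwrite('pics/p9.png',np.hstack([cv2.resize(a[180:330,180:380],(427,320),interpolation=cv2.INTER_CUBIC),cv2.resize(cv2.imread('pics/w4.png'),(373,320))]))"
```

```text
clock: 11.88
position: [0.5347, 0.0747, -0.0063]
eef_rot: [0.734, 0.679, 0.0, 0.0]
force: [0.9, 5.0, 1.7]
width: 0.0854
clock: 12.55
position: [0.5289, 0.0183, -0.0063]
eef_rot: [0.732, 0.682, 0.0, -0.0]
force: [0.9, 4.4, 3.4]
width: 0.0858
clock: 13.22
position: [0.5176, -0.038, -0.0064]
eef_rot: [0.69, 0.723, -0.0, -0.001]
force: [-1.1, 5.6, 4.1]
width: 0.0854
[ 0.5175847  -0.03797348 -0.00637031] 92.6730059901138 [-1.12322992  5.59458918  4.09052235] [ 0.87290749  0.02874627 -0.09154866]
```

```bash
python3 -m handwheel '[[[0,0,-1.3],[-0.71,-0.18,0],100],[[0,0,-1.3],[-0.71,-0.18,0],100],[[0,0,-1.5],[-0.71,-0.21,0],100],[[0,0,-1.5],[-0.71,-0.21,0],100],[[0,0,-1.7],[-0.71,-0.23,0],100],[[0,0,-1.7],[-0.71,-0.24,0],100],[[0,0,-1.9],[-0.71,-0.26,0],100],[[0,0,-1.9],[-0.71,-0.26,0],100]]' && python3 -m handwheel '[[[0,0,0],[0,0,0],100]]'
python3 -c "
from plan import *
snap('w5')
o=env.get_obs();M=R.from_quat(o['eef_rot']).as_matrix();print(o['position'],np.degrees(np.arctan2(M[1,0],M[0,0])),o['force'],o['ft_torque'])
K=R.from_euler('z',k[2]);x=K.apply([1,0,0]);
p=o['position']-[k[0],k[1],0];print('tcp in keg',K.inv().apply(p))
# predicted tray corners in w5 if tray sticks to tool
h=-M[:,0];c=o['position']+.086*h;yaw=np.arctan2(h[1],h[0]);r=R.from_euler('z',yaw)
P=r.apply([[-.075,-.11,.03],[-.075,.11,.03],[.075,.11,.03],[.075,-.11,.03]])+[c[0],c[1],0]
print('tray',c,yaw,proj('w5',P),proj('scene',P),proj('side',P))
"
```

```text
clock: 13.98
position: [0.507, -0.0957, -0.0066]
eef_rot: [0.605, 0.796, -0.0, -0.002]
force: [-1.3, 6.4, 4.5]
width: 0.0856
clock: 14.07
position: [0.5074, -0.0971, -0.0067]
eef_rot: [0.605, 0.796, -0.001, -0.001]
force: [-2.0, 1.5, 0.4]
width: 0.0855
[ 0.5077 -0.097  -0.0067] 105.38039411777127 [-1.1906  0.253   0.6211] [0.1271 0.0682 0.012 ]
tcp in keg [-0.3299 -0.0002 -0.0067]
tray [ 0.5305 -0.1799 -0.0067] -1.3023578091854193 [[ 40.5487 375.0301]
 [607.7187 377.5986]
 [532.2055 612.7105]
 [113.2485 610.2205]] [[276.2078 217.8082]
 [292.3927 291.147 ]
 [221.7609 304.365 ]
 [213.7424 228.1055]] [[322.1199 334.5312]
 [365.5551 281.7195]
 [423.2374 300.1202]
 [385.3903 358.1178]]
```

```bash
python3 -m handwheel '[[[0,0,0],[-0.4,0,0],100],[[0,0,0],[-0.4,0,0],100],[[0,0,0],[-0.3,0,0],100],[[0,0,0],[-0.3,0,0],100],[[0,0,0],[-0.2,0,0],100],[[0,0,0],[-0.2,0,0],100]]' && python3 -m handwheel '[[[0,0,0],[-0.2,0,0],100],[[0,0,0],[0,0,0],100]]'
python3 -c "
from plan import *
o=env.get_obs();K=R.from_euler('z',k[2]);print('tcp in keg',K.inv().apply(o['position']-[k[0],k[1],0]),'F keg',K.inv().apply(o['force']),o['ft_torque'])"
```

```text
clock: 14.62
position: [0.5131, -0.1137, -0.0067]
eef_rot: [0.606, 0.796, -0.0, -0.0]
force: [-1.3, 3.8, -1.5]
width: 0.0854
clock: 14.78
position: [0.5135, -0.1153, -0.0066]
eef_rot: [0.605, 0.796, 0.0, -0.001]
force: [-1.9, 5.6, 0.5]
width: 0.0856
tcp in keg [-0.3108  0.0005 -0.0066] F keg [-5.8824 -0.3573  0.4756] [0.7872 0.1473 0.2363]
```

```bash
python3 -m handwheel '[[[0,0,0],[-0.15,0,0],100],[[0,0,0],[0,0,0],100]]' && python3 -m handwheel '[[[0,0,0],[-0.15,0,0],100],[[0,0,0],[0,0,0],100]]'
python3 -c "
from plan import *
o=env.get_obs();K=R.from_euler('z',k[2]);print('tcp in keg',K.inv().apply(o['position']-[k[0],k[1],0]),'F keg',K.inv().apply(o['force']),o['ft_torque'])"
```

```text
clock: 14.95
position: [0.5134, -0.1153, -0.0067]
eef_rot: [0.605, 0.796, 0.001, -0.002]
force: [-1.6, 11.9, 1.7]
width: 0.0854
clock: 15.12
position: [0.5134, -0.1152, -0.0066]
eef_rot: [0.605, 0.796, 0.001, -0.003]
force: [-2.2, 17.2, 4.9]
width: 0.085
tcp in keg [-0.3108  0.0004 -0.0066] F keg [-17.1957   2.4645   4.8937] [2.4683 0.1516 0.2811]
```

```bash
python3 -m handwheel '[[[0,0,0],[1,0,0],100],[[0,0,0],[1.5,0,0],100],[[0,0,0],[3,0,0],100],[[0,0,0],[3,0,-2],100],[[0,0,0],[3,0,-4],100],[[0,0,0],[3,0,-4],100],[[0,0,0],[3,0,-4],100],[[0,0,0],[2,0,-4],100]]' && python3 -m handwheel '[[[0,0,0],[2,0,-4],100],[[0,0,0],[2,0,-4],100],[[0,0,0],[0,0,-4],0],[[0,0,0],[0,0,-3],0],[[0,0,0],[0,0,0],0],[[0,0,0],[0,0,0],0],[[0,0,0],[0,0,0],0]]'
python3 - <<'E'
from plan import *
import cv2
snap('w6');print(env.get_obs()['position'],env.get_obs()['force'])
a=env.read_camera("scene")[:,:,::-1];b=env.read_camera("side")[:,:,::-1];w=cv2.imread("pics/w6.png")
cv2.imwrite("pics/s6.png",a);cv2.imwrite("pics/d6.png",b)
c=cv2.INTER_CUBIC
top=np.hstack([cv2.resize(a[195:345,180:320],(400,429),interpolation=c)[:320],cv2.resize(b[255:383,285:445],(400,320),interpolation=c)])
# scene crop scale 2.857, side crop scale 2.5
bot=cv2.resize(w[200:400,80:560],(670,279),interpolation=c)
cv2.imwrite("pics/p10.png",np.vstack([top,np.pad(bot,((0,0),(0,130),(0,0)))]))
E
```

```text
clock: 15.78
position: [0.4657, 0.0554, 0.152]
eef_rot: [0.605, 0.796, -0.0, -0.0]
force: [1.8, 0.5, -0.6]
width: 0.0856
clock: 16.37
position: [0.4568, 0.0895, 0.2948]
eef_rot: [0.606, 0.796, -0.0, 0.0]
force: [-0.4, -0.2, -0.9]
width: 0.0256
[0.4564 0.0895 0.2941] [0.5009 0.6553 0.123 ]
```

View pics/p10.png

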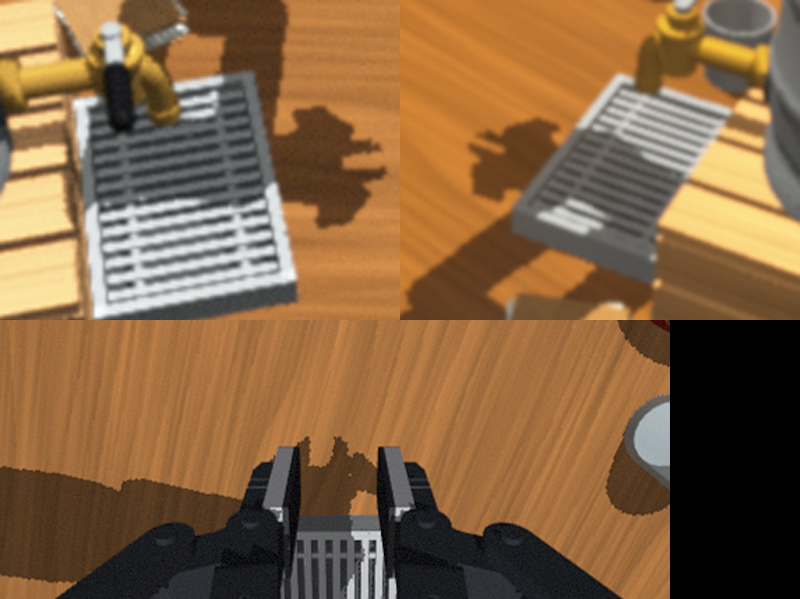

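```bash
python3 - <<'E'
from plan import *
to=[("scene",(268.2,220.2),(-.075,-.11,.03)),("scene",(283.6,293),(-.075,.11,.03)),("scene",(213.3,301.8),(.075,.11,.03)),("scene",(206.3,230),(.075,-.11,.03)),
("side",(331,339.8),(-.075,-.11,.03)),("side",(373,285),(-.075,.11,.03))]
g=[.5355,-.198,-1.302]
t,r=fit(to,g);print(t,r.tolist());K=R.from_euler('z',k[2]).inv();print(K.apply(np.r_[t[:2]-k[:2],0]),t[2]-k[2])
# lever direction in scene: pivot (113,35), grip end (123,128) -> keg frame
for uv in((113,35),(121,100)):
    P=ray("scene",(180+uv[0]/2.857,195+uv[1]/2.857),.207);print(K.apply(np.r_[P[:2]-k[:2],0]))
P=ray("scene",(180+165/2.857,195+118/2.857),.115);print("spout",K.apply(np.r_[P[:2]-k[:2],0]))
E
```

```text
[ 0.5355 -0.1987 -1.2989] [[-0.2, -1.2], [-0.1, -0.4], [-0.7, 4.3], [-1.0, -0.5], [-1.0, -2.1], [-0.5, -0.9]]
[-0.2245 -0.0004  0.    ] 0.0030811281187170803
[-0.2012  0.0035  0.    ]
[-0.2013  0.0654  0.    ]
spout [-0.2248  0.0049  0.    ]
```

```bash
python3 - <<'E'
from h import *
import cv2
a=cv2.imread("pics/scene0.png",0).astype(float);b=cv2.imread("pics/s6.png",0).astype(float)
for n,(x0,y0,x1,y1) in dict(beaker=(222,305,270,360),mug=(330,330,400,405),tin=(400,315,500,412),mug2=(510,272,586,345),mallet=(455,190,516,282)).items():
    s,r=cv2.phaseCorrelate(a[y0:y1,x0:x1].copy(),b[y0:y1,x0:x1].copy());print(n,np.round(s,2),round(r,2))
print(env.get_obs()["clock"],env.finish_job())
E
```

```text
beaker [ 0.15 -0.02] 0.96
mug [-0.05  0.47] 1.01
tin [-0.   -0.03] 0.99
mug2 [-0.01  0.53] 0.97
mallet [-0.05  0.01] 0.85
the job is handed in; nothing more can be done
16.5167 None
```

The keg is ready to serve and the job was handed in at 16.5 s: the tap is off and the tray lies against the crate, centred under the spout.

- **Tap:** I turned the lever onto its stop; the force rose from 12 to 20 N with no further movement. In the last scene picture the lever points along the keg's +y, to within about 1°.
- **Tray:** I pushed it home with both open fingers, and the force rose to 17 N with no further movement. The last fit puts it at x = -224.5 mm, y = -0.4 mm in the keg's frame, turned 0.003 rad from square. One corner I picked, at the crate, was off by 4 px; the others were within about 2 px.
- **Spout:** I read its mouth at x = -224.8 mm, y = +4.9 mm. That is a few mm from its nominal y = 0, which is about as well as I can read it in the picture.
- **Other things on the table:** Comparing first and last scene pictures, the beaker, tin and mallet had not shifted. The two mugs read about 0.5 px, which I take as noise. The mats I checked only by eye.
- **Failed first push:** The open fingertips stand higher than I assumed, so they passed just over the tray. The tray did not move measurably and no force showed. I lowered the tool and pushed again.

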